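# Clamp the well plate, set the speed and start the orbital shaker

## Robot

A 6-joint arm with a two-finger parallel gripper is mounted at the origin on a cart in front of the work surface, level with it; the furniture and walls round the work are solid. World frame = base frame: x ahead of the robot, y to its left, z up, the work surface at z = 0. Lengths are in mm, angles in rad, forces in N, time in s.
With the tool pointing down it reaches from about 200 to 875 mm from the base axis. Payload 3.4 kg.
Tool frame: the origin (TCP) lies at the very end of the fingers, on their centre line; the grasp point (between the pads) lies 19 mm behind it; z points along the fingers, y is the line along which they close (so a half turn about z gives the same grasp; the last joint's range is limited). The gripper opens to 94 mm and grips with 3 to 60 N. Pads are 16 mm wide; open, the fingers measure 119 mm over their backs; the gripper's body (75 mm by 177 mm) begins 78 mm behind the grasp point.
Start: joints at [1.223, 0.276, 1.505, -0, 1.361, -0.121], TCP at [129.311, 560.311, 167.493] pointing down, gripper open.
Joint ranges: [-2.89, 2.89], [-0.75, 2.08], [0.22, 2.7], [-1.18, 4.32], [0.11, 2.71], [-2.7, 2.7]. Speed limits (rad/s): [2.57, 2.57, 3.14, 3.14, 3.14, 3.14].

## Interface

Orientations are given as a rotation vector (axis times angle).
In Python, from bench import ctrl gives the robot as it stands.
- The arm moves only by the shell command python3 -m crank 'ROWS'. ROWS is JSON, a list that holds one entry, the list of rows, each a list of 7 numbers: the turn, a rotation vector about the tool's x, y, z in degrees, then the shift along the tool's x, y, z in cm, then the opening in per cent of the stroke, from 0 (shut) to 100 (fully open). In form: [[[wx, wy, wz, tx, ty, tz, claw], ...]]. A call has 1 to 5 rows; each row is the pose to reach, as a shift and turn from the pose commanded when the call began, along the tool's axes at that moment; what a row does not reach only later rows make up. A row lasts 1/8 s, in which the tool goes at most 62.5 mm and 10.7 degrees, less where a joint would pass 70% of its speed; a pose out of reach is approached as far as the arm can. A call with a gripper value outside its range is refused whole. The fingers move at their own pace and stop on an object; the grip force is fixed at half the most. Time passes only in rows, so rows that repeat a pose let the fingers close. It gives the time, the measured TCP pose, the force, the opening and the grip force at its end, in the units of the state.
- ctrl.sense(): the state, without advancing time (a new reading comes with each control period).
- ctrl.read_camera(name): name is "scene" or "top"; returns the picture (384x512x3 uint8, red, green, blue); there is no depth.
- ctrl.camera_params(name): a dict with "fx", "fy", "cx", "cy" (pixels), "rvec" (rotation vector, rad) and "tvec" (3), from world to camera coordinates, as OpenCV has them. Camera axes: x right, y down, z forward; pixel columns grow to the right and rows downward; lengths in mm; the calibration is good to about 2 mm. A picture is of the moment at which its call begins. camera_params takes no time and is no camera call.
- ctrl.job_done(): hands the job in; it is judged then, once.
The state is a dict: "time": time; "joint_pos": joint angles; "dq": joint speeds; "tau": joint torques, N m; "position": TCP position; "tcp_rot": TCP orientation; "ft_force": force on the tool from outside, world axes, zero at the start; "ft_torque": the same for the moment, N m; "gripper_width": finger opening in mm; "gripper_force": force on a finger pad.
Only numpy, scipy, OpenCV 4.12 (cv2) and the standard library are available. Lean on these libraries where they do the work, as an engineer would, in place of code of your own. Each camera call takes 0.05 s, during which the arm holds its last target. There are 200 camera calls.

## Task

Get the orbital shaker running for the twelve-well plate on its platform. With your fingertips, push the sliding clamping bar across until the plate sits snug and square between it and the fixed bar, and push the wing of the speed dial round until its white index line lines up with the scale line that has the small triangle at its outer end. Only when both are done, press the raised far half of the paddle switch fully down to start; leave the plate itself untouched and lying flat, and do not disturb the other things on the bench.

Things in the scene. Friction and masses are not known exactly. Their poses are not given: they have to be found in the camera images.
- shaker: white benchtop orbital shaker, fixed, 315 mm deep (x), 300 mm wide (y). Origin on the bench, 150 mm behind its front edge, midway across; x points from the front panel back over the platform, y to its left, z up; its yaw turns all its parts. Platform behind the panel; it does not really move when switched on. All points on it, save the two moving with dial and switch, have its axes.
- panel_center (a point): centre of the control panel's surface at the shaker's front (57.5 mm above the bench). The panel slopes up to the back at 0.21 rad and is 106 mm long; speed dial 66 mm left of the centre, paddle switch 80 mm right of it.
- mat_center (a point): centre of the platform's black mat, on its top (87 mm above the bench); mat 160 mm (x) by 262 mm (y). Two 8 mm steel guide rails run along y, 92 mm in front of and behind this point, their axes 12 mm above the mat; their end posts, 137 mm to either side, reach 22 mm above it.
- fixed_bar (a point): middle of the fixed bar at the left side of the platform, on its axis: rubber-sleeved, 16 mm diameter, along x, axis 12 mm above the mat, 127 mm left of mat_center; the face towards the plate is 119 mm left of mat_center
- plate: lidded clear twelve-well culture plate with red medium lying flat on the mat, loose, about 120 g: 128 mm long (its own y, lying about along the shaker's x), 86 mm wide (its own x, along the shaker's y), 20 mm high; origin under its centre. It starts off the fixed bar and askew; pushed by the clamping bar it slides and squares up. Snug, its origin lies 76 mm left (+y) of mat_center.
- clamp_bar (a joint): travel of the sliding clamping bar to the shaker's left (+y), m. At 0 its axis is 100 mm right of mat_center; at 0.125 it holds the plate against the fixed bar. About 3 N of friction, plus 4 N per m/s; it stays where it is left. Stop at 0.145.
- bar_mid (a point): middle of the sliding clamping bar, on its axis: black, rubber-sleeved, round, 16 mm diameter, 160 mm long between two grey sliding blocks on the rails, lying along the shaker's x; its underside is 4 mm and its top 20 mm above the mat. The mat to its right is free: push the bar there with the fingertips some 5 mm above the mat.
- speed_dial (a joint): angle of the speed dial, rad, growing clockwise seen from above; 0 at its slow stop, 4.712 at its fast stop. The index points uphill (the shaker's +x) at 2.356 and lines up with the line with the triangle at 3.142, 45 degrees clockwise of uphill. Friction about 0.04 N m: it stays where it is left.
- dial_center (a point): on the dial's axis at the top of its round skirt (60 mm diameter), 8 mm above the panel. Across the skirt runs a black wing grip 58 mm long (29 mm to each side of the axis), 13 mm thick, 22 mm high above the skirt; a white index line on one half. The axis is the panel's normal, leaning 0.21 rad from vertical to the front. Nothing else stands up within 55 mm of it.
- dial_index (a point): outer end of the white index line at the rim of the dial's skirt, 32 mm from the dial's axis; it turns with the dial
- target_line (a point): middle of the target scale line on the panel, 39 mm from the dial's axis: a long line with a small solid triangle at its outer end. Scale lines stand every 15 degrees, every third one long.
- power_switch (a joint): paddle switch, rad: 0 off (its far half raised), 0.40 fully on (its far half pressed down). It rocks about an axis along the shaker's y, has friction (about 2 N at its far end) and stays where it is left.
- switch_press (a point): top surface of the raised far half of the switch, 18 mm behind its rocking axis, midway across. The grey paddle is 44 mm long (x) and 29 mm wide; fully pressed, this point has gone down about 7 mm. It moves with the paddle.
- medium_bottle: orange-capped reagent bottle 86 mm across and 176 mm tall with pink medium, left of the shaker; origin at the centre of its foot; leave it alone
- pens: yellow pen pot 80 mm across and 152 mm tall, right of the shaker; origin at the centre of its foot; leave it alone
- lab_timer: white bench timer 70x64x19 mm lying flat, right of the shaker; origin under its centre; leave it alone
- tape_roll: roll of beige tape 100 mm across and 25 mm high lying flat, right of the shaker; origin under its centre; leave it alone
- tube: red conical tube with a blue screw cap, 116x34x34 mm, lying left of the shaker; origin under its centre; leave it alone
- marker: white marker pen with a black cap, 135 mm long, lying left of the shaker; origin under its centre; leave it alone
Mind the look-alikes: they are no part of the job. There is more than one size of the plate; the job needs the larger.

How it is judged (in metres and radians):
On the way, in this order (a step that is already met when the one before it is completed fails the run):
1. the plate is clamped snug and square between the bars and the dial's index is on the line with the triangle (value of joint clamp_bar between 0.1213 and 0.1313 m and y of plate in the frame of shaker between 0.072 and 0.081 m and z of plate in the frame of shaker below 0.092 m and angle between the y axis of plate and the x axis of shaker, either way round below 0.08 rad and value of joint speed_dial between 3.0766 and 3.2066 rad), for 0.2 s.
2. the shaker is switched on (value of joint power_switch above 0.33 rad), for 0.2 s.
At the end, for the whole second after the job is handed in: The plate lies flat and square (within 4.5 degrees) on the mat, held against the fixed bar by the clamping bar with under 4 mm of play; the dial index is within 0.065 rad (a quarter division) of the triangle line; the switch is past 0.33 of 0.40 rad; all is at rest (all of step 1 and value of joint power_switch above 0.33 rad and linear speed of plate below 0.02 m/s and velocity of joint speed_dial below 0.05 rad/s); the robot touches nothing.
It fails at once if the shaker is switched on before the plate is clamped and the dial is set (value of joint power_switch above 0.2 rad and not (value of joint clamp_bar between 0.1213 and 0.1313 m and y of plate in the frame of shaker between 0.072 and 0.081 m and z of plate in the frame of shaker below 0.092 m and angle between the y axis of plate and the x axis of shaker, either way round below 0.08 rad and value of joint speed_dial between 3.0766 and 3.2066 rad)).
It fails at once if the plate is lifted or tipped (angle between plate's own z axis and vertical above 0.2 rad or z of plate in the frame of shaker above 0.102 m).
It fails at once if the robot handles the plate itself (contact force between any of the arm, the fingers and plate above 4 N).
It fails at once if a thing standing round the shaker is disturbed (distance of any of medium_bottle, pens, lab_timer, tape_roll, tube, marker from where it was at the start of the episode above 0.025 m).
It also fails if it takes over 61 s, if anything falls off the work surface, if the arm or the gripper's body presses on something with over 40 N, if the wrist force passes 120 N, or if a joint passes its speed limit or range.

## Working session

There is one attempt and no reset: what is moved stays moved. The work goes in short steps, Python scripts to look and compute and a shell command to move; the robot and the scene stay as the last step left them, time stands still between calls to the robot, and variables do not carry over. Pictures are saved under pics/ and viewed, at most 10 in all, crops included, and the job is handed in when it is done.

```bash
mkdir -p pics; python3 - <<'E'
from bench import ctrl
import cv2
for n in("scene","top"):
    im=ctrl.read_camera(n); cv2.imwrite(f"pics/{n}0.png",im[:,:,::-1])
    print(n,ctrl.camera_params(n))
s=ctrl.sense(); print(s["position"],s["tcp_rot"],s["time"],s["gripper_width"])
E
python3 -c "
import cv2
for n in('scene','top'):
    a=cv2.imread(f'pics/{n}0.png'); cv2.imwrite(f'pics/{n}0b.png',cv2.resize(a,(800,600),interpolation=cv2.INTER_CUBIC))"
```

```text
scene {'fx': 412.20796023078043, 'fy': 412.20796023078043, 'cx': 264.2740870988624, 'cy': 189.17557520744043, 'rvec': array([ 0.82309152, -2.48213581,  1.17923762]), 'tvec': array([ 488.33091071,  213.96818761, 1263.43320455])}
top {'fx': 407.18079285862484, 'fy': 407.18079285862484, 'cx': 254.74957108359038, 'cy': 195.2502183114572, 'rvec': array([ 2.1652194 , -2.17863371,  0.10616967]), 'tvec': array([  94.45936307,  547.10913206, 1487.55427781])}
[129.10295102 559.79712939 166.73270443] [-3.55392201e-01 -3.12109206e+00  2.29536209e-03] 0.1 93.90349591268853
```

View pics/top0b.png

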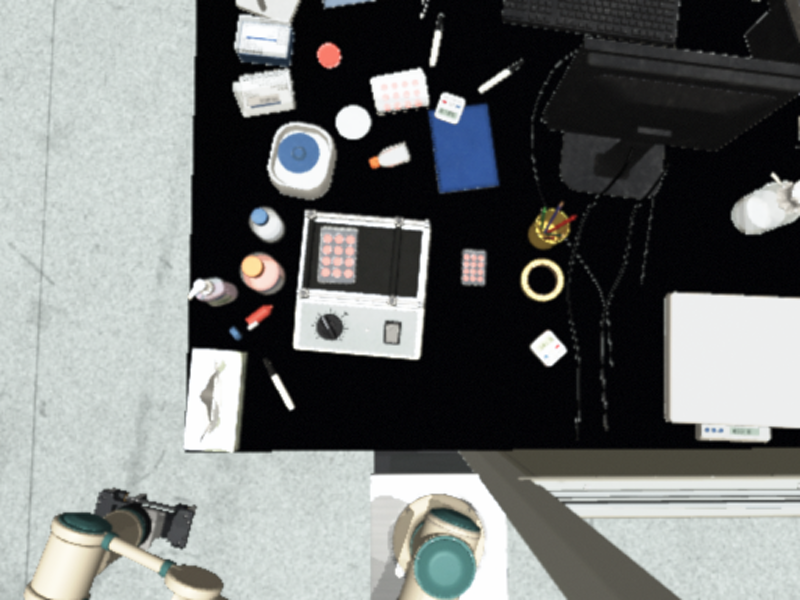

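View pics/scene0b.png

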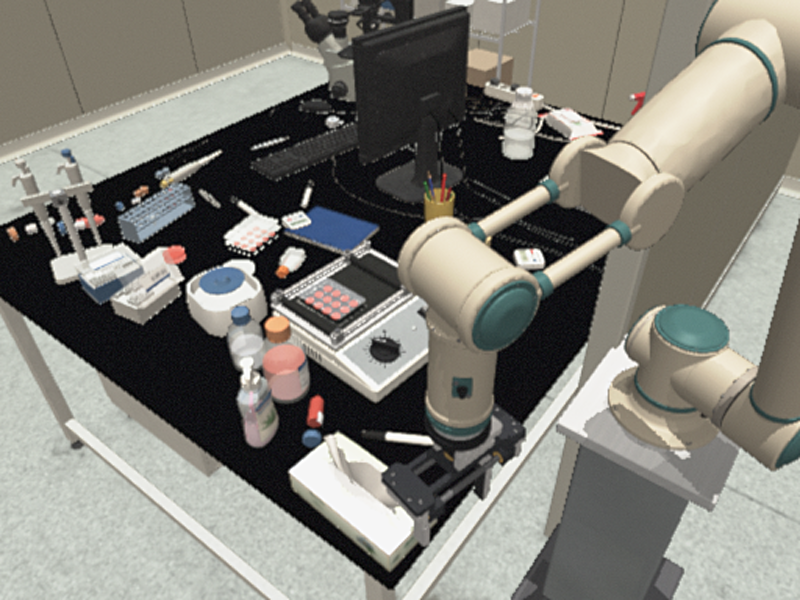

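The top view shows the shaker at about (362,285) in the 800-wide picture, the plate at (337,254), the dial at (329,325) and the switch at (392,332). I'll enlarge that area.

```bash
python3 -c "
import cv2
a=cv2.imread('pics/top0.png')[132:232,180:285]; cv2.imwrite('pics/c1.png',cv2.resize(a,None,fx=6,fy=6,interpolation=cv2.INTER_CUBIC))"
```

```text
(no output)
```

View pics/c1.png

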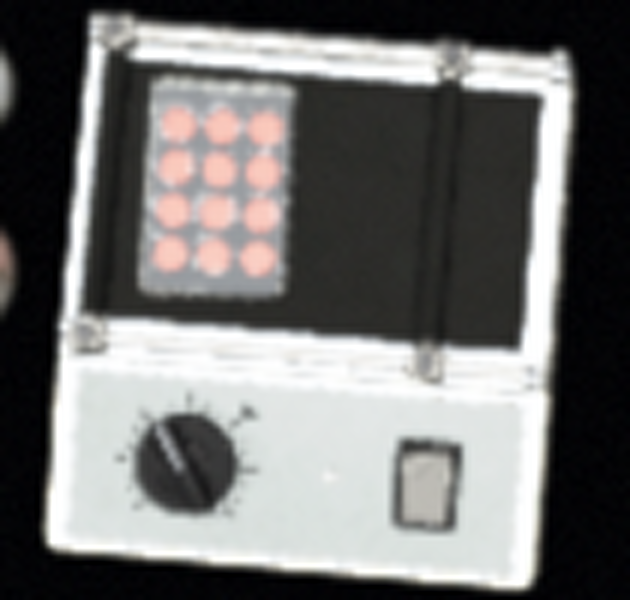

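The crop shows the skirt centre at (186,463), the index pointing up-left, the triangle at (250,411) and the switch at (427,485). The sliding bar's blocks are at (453,62) and (428,362), and the mat's right corners at (545,95) and (522,348).

```bash
cat > h.py <<'E'
import numpy as np, cv2
from scipy.optimize import least_squares
from scipy.spatial.transform import Rotation as R
from bench import ctrl
def proj(n,P):
    c=ctrl.camera_params(n);K=np.array([[c['fx'],0,c['cx']],[0,c['fy'],c['cy']],[0,0,1]])
    return cv2.projectPoints(np.array(P,float).reshape(-1,3),c['rvec'],c['tvec'],K,None)[0].reshape(-1,2)
def Rz(a): return R.from_euler('z',a).as_matrix()
E
python3 - <<'E'
from h import *
cr=np.array([[186,463],[427,485],[545,95],[522,348],[82,315],[118,32],[88,335],[453,62],[428,362],[45,548],[528,588]])
px=(cr-2.5)/6+[180,132]
def pts(p):
    x,y,a,xp,xm,q=p
    L=[[xp-1.7,66,65.5],[xp,-80,61],[xm+80,-131,87],[xm-80,-131,87],[xm-80,131,87],[xm+92,127,107],[xm-92,127,107],[xm+92,-100+q,107],[xm-92,-100+q,107],[-150,150,40],[-150,-150,40]]
    return np.array(L)@Rz(a).T+[x,y,0]
f=lambda p:(proj("top",pts(p))-px).ravel()
s=least_squares(f,[500,130,-.07,-98,60,25],loss='soft_l1')
print(s.x.round(3)); print(f(s.x).reshape(-1,2).round(2))
c=ctrl.camera_params("top");print("cam",-cv2.Rodrigues(c['rvec'])[0].T@c['tvec'])
x,y,a,xp,xm,q=s.x
def tocrop(P): return ((proj("top",np.array(P)@Rz(a).T+[x,y,0])-[180,132])*6+2.5).round(0)
d=39*np.cos(np.pi/4)
print("tri pred",tocrop([[xp+d*np.cos(.21),66-d,57.5+d*.2]]), "wing/idx?",tocrop([[xp-1.7+32*np.cos(t)*.978,66+32*np.sin(t),65.5+32*np.cos(t)*.2] for t in (.3,.5,.7)]))
E
```

```text
[582.372 177.35   -6.376 -92.256  66.958  25.15 ]
[[-0.24  0.27]
 [-0.07 -0.3 ]
 [ 0.05 -0.44]
 [ 0.18  1.29]
 [ 0.55  0.49]
 [-0.31 -0.58]
 [-0.51 -0.07]
 [ 0.18 -0.78]
 [-0.16  0.35]
 [-0.31 -0.21]
 [ 0.85  0.23]]
cam [ 400.95491943   92.47952818 1533.54210655]
tri pred [[235. 422.]] wing/idx? [[173. 413.]
 [163. 416.]
 [153. 422.]]
```

The fit gives the shaker at about (582,177), yaw -0.093, bar travel about 25 mm and dial about 1.75 rad, with residuals of 1–2 mm. I'll square the tool to the shaker, raise it and shut the fingers.

```bash
cat >> h.py <<'E'
S=np.array([582.4,177.35]);A=-0.0928;XP=-92.3;XM=67.0
def st():
    s=ctrl.sense();p=np.array(s['position']);M=Rz(-A)@R.from_rotvec(s['tcp_rot']).as_matrix()
    l=Rz(-A)@(p-[S[0],S[1],0])
    print('t',round(s['time'],2),'tcp_sh',l.round(1),'toolx',M[:,0].round(3),'tooly',M[:,1].round(3),'toolz',M[:,2].round(3),
      'F_sh',(Rz(-A)@s['ft_force']).round(1),'T',np.round(s['ft_torque'],2),'w',round(s['gripper_width'],1),'q6',round(s['joint_pos'][5],2))
    return l,M
E
python3 -m crank '[[[0,0,-7.7,0,0,-6,0],[0,0,-7.7,0,0,-10,0],[0,0,-7.7,0,0,-10,0]]]'; python3 -c "
from h import *; l,M=st()
for n,P in (('bar pushstart',[XM,-115,92]),):
  print(n,(M.T@(np.array(P)-l)/10).round(2))
print('dial/sw/barmid in scene disp', proj('scene',np.array([[XP-1.7,66,65.5],[XP,-80,61],[XM-92,-75,107],[XM+92,127,107]])@Rz(A).T+[S[0],S[1],0])/.64)"
```

```text
time: 0.48
position: [129.9, 562.1, 270.7]
tcp_rot: [0.145, 3.136, 0.01]
ft_force: [-0.5, 0.6, -0.4]
gripper_width: 67.4
gripper_force: 0.0
t 0.47 tcp_sh [-486.2  341.1  270.7] toolx [-1.    -0.    -0.002] tooly [-0.     1.     0.007] toolz [ 0.002  0.007 -1.   ] F_sh [-0.6  0.5 -0.4] T [0.03 0.01 0.  ] w 67.4 q6 -0.26
bar pushstart [-55.27 -45.75  17.67]
dial/sw/barmid in scene disp [[383.60191547 347.47182436]
 [430.40604628 313.55530821]
 [405.56337741 284.84645592]
 [277.25282657 292.81254627]]
```

```bash
python3 -m crank '[[[0,0,0,-4.8,-4,0,0],[0,0,0,-9.6,-8,0,0],[0,0,0,-14.4,-12,0,0],[0,0,0,-19.2,-16,0,0],[0,0,0,-23,-19,0,0]]]' >/dev/null; python3 -m crank '[[[0,0,0,-4.8,-4,0,0],[0,0,0,-9.6,-8,0,0],[0,0,0,-14.4,-12,0,0],[0,0,0,-19.2,-16,0,0],[0,0,0,-23,-19,0,0]]]'>/dev/null;  python3 -m crank '[[[0,0,0,-4.8,-4,0,0],[0,0,0,-9.2,-7.8,0,0],[0,0,0,-9.2,-7.8,0,0]]]'; python3 -c "
from h import *; l,M=st()
print((M.T@(np.array([XM,-115,93])-l)/10).round(2))"
```

```text
time: 2.1
position: [638.1, 49.8, 263.5]
tcp_rot: [-0.152, -3.133, 0.002]
ft_force: [-0.6, -0.0, -0.8]
gripper_width: 0.6
gripper_force: 0.0
t 2.1 tcp_sh [  67.3 -121.9  263.5] toolx [-1.     0.004  0.005] tooly [ 0.004  1.    -0.001] toolz [-0.005 -0.001 -1.   ] F_sh [-0.6 -0.1 -0.8] T [ 0.06 -0.01  0.  ] w 0.6 q6 -1.5
[-0.05  0.71 17.05]
```

```bash
python3 -m crank '[[[0,0,0,0,0.7,6,0],[0,0,0,0,0.7,12,0],[0,0,0,0,0.7,15,0],[0,0,0,0,0.7,15,0]]]'; python3 - <<'E'
from h import *; l,M=st()
im=ctrl.read_camera("top")[132:232,180:285]; cv2.imwrite('pics/c2.png',cv2.resize(im[:,:,::-1],None,fx=6,fy=6,interpolation=cv2.INTER_CUBIC))
im=ctrl.read_camera("scene")[130:290,160:340]; cv2.imwrite('pics/s2.png',cv2.resize(im[:,:,::-1],None,fx=3.7,fy=3.7,interpolation=cv2.INTER_CUBIC))
E
```

```text
time: 2.6
position: [633.4, 61.3, 113.7]
tcp_rot: [-0.143, -3.13, -0.0]
ft_force: [0.6, -1.1, 0.3]
gripper_width: 0.7
gripper_force: 0.0
t 2.6 tcp_sh [  61.5 -110.8  113.7] toolx [-1.    -0.001  0.009] tooly [-0.001  1.    -0.   ] toolz [-0.009 -0.    -1.   ] F_sh [ 0.7 -1.   0.3] T [ 0.06  0.05 -0.04] w 0.7 q6 -1.49
```

View pics/s2.png

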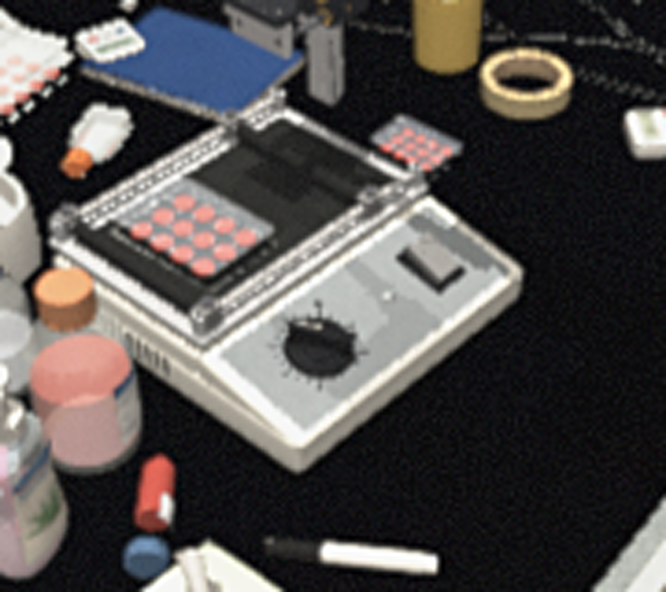

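The fingertips show at about (325,100), above the mat right of the bar. I'll compare that with where the measured pose projects.

```bash
python3 - <<'E'
from h import *; l,M=st()
W=lambda P:np.array(P,float)@Rz(A).T+[S[0],S[1],0]
sc=lambda P:((proj('scene',W(P))-[160,130])*3.7+1.4).round(0)
print('tip',sc([l])); print('bar ends',sc([[XM-80,-75,99],[XM+80,-75,99]]),'mat R corners',sc([[XM-80,-131,87],[XM+80,-131,87]]))
print('dial',sc([[XP-1.7,66,65.5]]),'sw',sc([[XP,-80,61]]),'front corner',sc([[-150,150,40],[-150,-150,40]]))
E
```

```text
t 2.7 tcp_sh [  65.4 -110.8  118. ] toolx [-1.    -0.001 -0.   ] tooly [-0.001  1.     0.   ] toolz [ 0.  0. -1.] F_sh [-0.2  0.5  0.5] T [ 0.02 -0.03  0.02] w 0.4 q6 -1.49
tip [[325. 129.]]
bar ends [[360. 196.]
 [239. 128.]] mat R corners [[401. 179.]
 [281. 114.]]
dial [[318. 343.]] sw [[429. 263.]] front corner [[296. 452.]
 [525. 271.]]
```

View pics/c2.png

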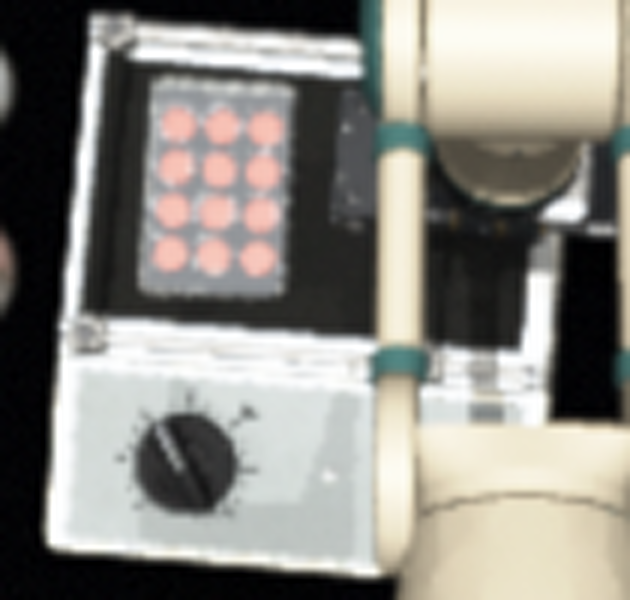

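Agrees with the model: the tips are dark, and the measured pose is consistent. Descending to the mat and pushing the bar slowly.

```bash
python3 -m crank '[[[0,0,0,0,0,2.5,0],[0,0,0,0,0,2.5,0],[0,0,0,0,1.2,2.5,0],[0,0,0,0,2.4,2.5,0],[0,0,0,0,3.4,2.5,0]]]' >/dev/null; python3 -c "
from h import *; st()"; python3 -m crank '[[[0,0,0,0,1.2,0,0],[0,0,0,0,2.4,0,0],[0,0,0,0,3.6,0,0],[0,0,0,0,4.8,0,0],[0,0,0,0,5.4,0,0]]]' >/dev/null;  python3 -c "
from h import *; st()"
```

```text
t 3.33 tcp_sh [ 66.  -76.1  93.4] toolx [-1.    -0.001 -0.002] tooly [-0.001  1.     0.001] toolz [ 0.002  0.001 -1.   ] F_sh [ 0.8  0.  -0.2] T [ 0.01  0.05 -0.04] w 0.3 q6 -1.44
t 3.95 tcp_sh [ 65.4 -22.6  92.4] toolx [-1.    -0.001  0.   ] tooly [-0.001  1.     0.   ] toolz [-0.  0. -1.] F_sh [ 0.4 -0.3 -0.4] T [-0.    0.09  0.02] w 0.4 q6 -1.36
```

```bash
python3 -m crank '[[[0,0,0,0,0.8,0,0],[0,0,0,0,1.4,0,0],[0,0,0,0,1.9,0,0]]]' ; python3 - <<'E'
from h import *; l,M=st()
a=ctrl.read_camera("scene")[165:235,165:285]; cv2.imwrite('pics/s3.png',cv2.resize(a[:,:,::-1],None,fx=6.5,fy=6.5,interpolation=cv2.INTER_CUBIC))
st()
W=lambda P:np.array(P,float)@Rz(A).T+[S[0],S[1],0]
y=l[1]+12.5+8
print('bar ends pred',((proj('scene',W([[XM-80,y,107],[XM+80,y,107]]))-[165,165])*6.5+2.75).round(0))
E
```

```text
time: 4.32
position: [647.2, 167.1, 92.5]
tcp_rot: [-0.145, -3.138, -0.0]
ft_force: [0.5, 0.4, -1.1]
gripper_width: 0.7
gripper_force: 0.0
t 4.33 tcp_sh [65.5 -4.2 92.5] toolx [-1. -0.  0.] tooly [-0.  1.  0.] toolz [-0.  0. -1.] F_sh [ 0.5  0.5 -1.1] T [0.01 0.01 0.05] w 0.7 q6 -1.33
t 4.38 tcp_sh [65.5 -3.5 92.5] toolx [-1.    -0.001 -0.   ] tooly [-0.001  1.     0.001] toolz [ 0.     0.001 -1.   ] F_sh [-0.4  0.8  0.3] T [ 0.02 -0.02  0.  ] w 0.7 q6 -1.33
bar ends pred [[476. 189.]
 [263.  61.]]
```

View pics/s3.png

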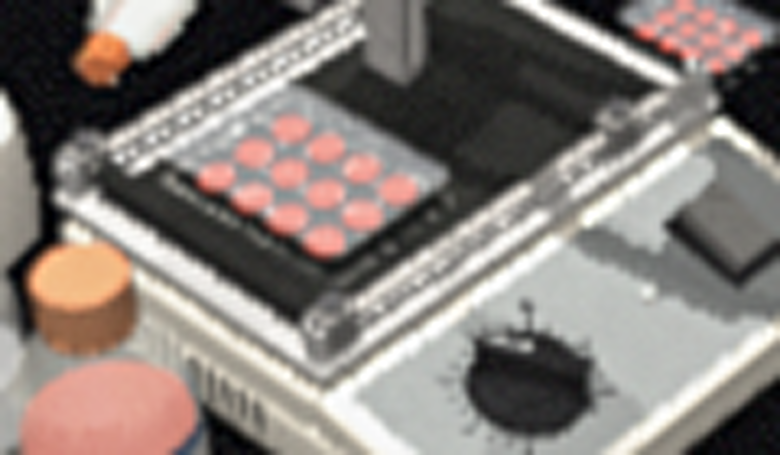

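The picture shows the bar's front block still at (620,115), so the bar has not moved, and the fingertips end at (395,80), higher than predicted. I'll check the tool's projection against the start picture before moving again.

```bash
python3 - <<'E'
from h import *; l,M=st()
y=np.array([0.2259,0.974,0]);p=np.array([129.1,559.8,166.7])
for z in(0,25,60): print(z,(proj('scene',[p+53*y+[0,0,z],p-53*y+[0,0,z]])/.64).round(0).tolist(), (proj('top',[p+53*y+[0,0,z],p-53*y+[0,0,z]])/.64).round(0).tolist())
W=lambda P:np.array(P,float)@Rz(A).T+[S[0],S[1],0]
for z in (0,12,25,40): print(z,((proj('scene',W([l+[0,12.5,z],l+[0,-12.5,z]]))-[165,165])*6.5+2.75).round(0).tolist())
E
python3 -c "
import cv2
a=cv2.imread('pics/scene0.png')[250:350,230:350]; cv2.imwrite('pics/s0c.png',cv2.resize(a,None,fx=4,fy=4,interpolation=cv2.INTER_CUBIC))"
```

```text
t 4.38 tcp_sh [65.5 -3.5 92.5] toolx [-1.    -0.001 -0.   ] tooly [-0.001  1.     0.001] toolz [ 0.     0.001 -1.   ] F_sh [-0.4  0.8  0.3] T [ 0.02 -0.02  0.  ] w 0.7 q6 -1.33
0 [[420.0, 556.0], [478.0, 510.0]] [[151.0, 493.0], [200.0, 504.0]]
25 [[420.0, 546.0], [479.0, 499.0]] [[147.0, 495.0], [196.0, 507.0]]
60 [[420.0, 531.0], [480.0, 484.0]] [[140.0, 499.0], [191.0, 511.0]]
0 [[380.0, 139.0], [415.0, 117.0]]
12 [[379.0, 121.0], [414.0, 99.0]]
25 [[377.0, 102.0], [412.0, 80.0]]
40 [[375.0, 78.0], [411.0, 57.0]]
```

View pics/s0c.png

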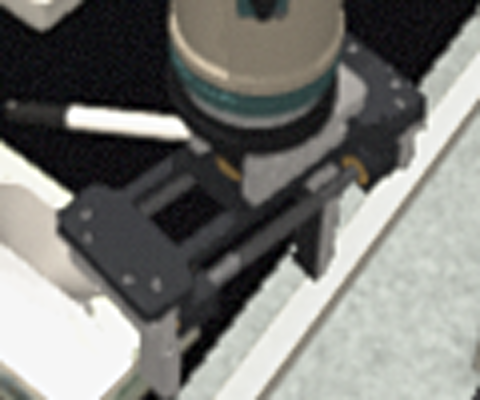

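Viewed against its projection, the finger end appears about 22–28 mm above the reported TCP in every picture, and sideways it agrees. That explains the bar not moving: the fingers passed over it. I'll go back to the free mat and find its height by touch.

```bash
python3 -m crank '[[[0,0,0,0,-4,-1,0],[0,0,0,0,-8,-1,0],[0,0,0,0,-11.2,-1,0],[0,0,0,0,-11.2,0,0],[0,0,0,0,-11.2,0.3,0]]]' >/dev/null; python3 -c "
from h import *; st()"
python3 -m crank '[[[0,0,0,0,0,0.4,0],[0,0,0,0,0,0.4,0],[0,0,0,0,0,0.8,0],[0,0,0,0,0,0.8,0]]]' >/dev/null; python3 -c "
from h import *; st()"
```

```text
t 5.0 tcp_sh [  64.9 -116.    88.5] toolx [-1.     0.     0.002] tooly [0.    1.    0.001] toolz [-0.002  0.001 -1.   ] F_sh [-0.1  0.3  0.3] T [ 0.03 -0.01 -0.  ] w 0.1 q6 -1.5
t 5.5 tcp_sh [  65.3 -116.1   81.2] toolx [-1.    -0.001  0.001] tooly [-0.001  1.     0.   ] toolz [-0.001  0.    -1.   ] F_sh [ 0.8 -0.8 -0.2] T [0.03 0.02 0.02] w 0.6 q6 -1.5
```

Reported z is 81 mm, below the mat's 87, with no contact, so the offset is real. Continuing down in small steps.

```bash
python3 -m crank '[[[0,0,0,0,0,0.4,0],[0,0,0,0,0,0.4,0],[0,0,0,0,0,0.7,0],[0,0,0,0,0,0.7,0]]]' >/dev/null; python3 -c "
from h import *; st()"; python3 -m crank '[[[0,0,0,0,0,0.3,0],[0,0,0,0,0,0.3,0]]]' |grep force; python3 -m crank '[[[0,0,0,0,0,0.3,0],[0,0,0,0,0,0.3,0]]]' >/dev/null; python3 -c "
from h import *; st()"
```

```text
t 6.0 tcp_sh [  65.4 -116.5   74.2] toolx [-1. -0.  0.] tooly [-0.  1.  0.] toolz [-0.  0. -1.] F_sh [ 0.1 -0.3  0.5] T [-0.01  0.01 -0.03] w 0.3 q6 -1.5
ft_force: [-0.3, -0.8, -0.0]
gripper_force: 0.0
t 6.5 tcp_sh [  65.3 -116.5   68.1] toolx [-1.    -0.     0.001] tooly [-0.  1.  0.] toolz [-0.001  0.    -1.   ] F_sh [ 0.4 -1.   0.9] T [ 0.04  0.04 -0.  ] w 0.4 q6 -1.5
```

```bash
for i in 1; do python3 -m crank '[[[0,0,0,0,0,0.15,0],[0,0,0,0,0,0.15,0]]]' |grep ft_f; python3 -m crank '[[[0,0,0,0,0,0.15,0],[0,0,0,0,0,0.15,0]]]' |grep ft_f; done; python3 -c "
from h import *; l,M=st()
a=ctrl.read_camera('scene')[150:230,200:320]; cv2.imwrite('pics/s4.png',cv2.resize(a[:,:,::-1],None,fx=6,fy=6,interpolation=cv2.INTER_CUBIC))
W=lambda P:np.array(P,float)@Rz(A).T+[S[0],S[1],0]
for z in (0,20,25,30): print(z,((proj('scene',W([l+[0,0,z]]))-[200,150])*6+2.5).round(0).tolist())"
```

```text
ft_force: [0.1, -0.2, 0.3]
ft_force: [-0.9, 0.0, 0.4]
t 7.0 tcp_sh [  65.4 -116.5   65.3] toolx [-1. -0.  0.] tooly [-0.  1.  0.] toolz [-0.  0. -1.] F_sh [-0.9 -0.1  0.4] T [-0.    0.02  0.01] w 0.6 q6 -1.5
0 [[296.0, 157.0]]
20 [[295.0, 130.0]]
25 [[295.0, 123.0]]
30 [[295.0, 117.0]]
```

View pics/s4.png

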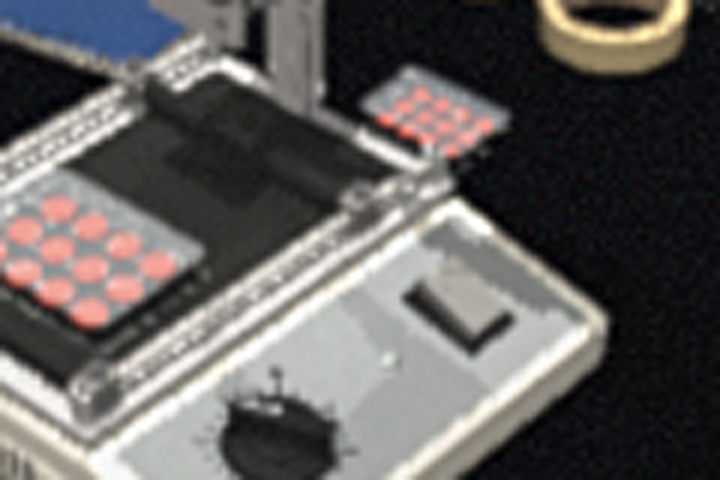

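Fingertips end at about (300,115), beside the bar and some 6 mm above the mat (offset about 28 mm). Now a gentle push with force checks.

```bash
python3 -m crank '[[[0,0,0,0,0.8,0.1,0],[0,0,0,0,1.6,0.1,0],[0,0,0,0,2.4,0.1,0]]]' |grep ft_f;  python3 -m crank '[[[0,0,0,0,0.7,0,0],[0,0,0,0,1.4,0,0]]]' |grep ft_f; python3 -m crank '[[[0,0,0,0,0.7,0,0],[0,0,0,0,1.4,0,0]]]' |grep ft_f; python3 - <<'E'
from h import *; l,M=st()
a=ctrl.read_camera('scene'); b=cv2.imread('pics/scene0.png')[:,:,::-1]
W=lambda P:np.array(P,float)@Rz(A).T+[S[0],S[1],0]
# front slider block: brightness profile along the front rail, old vs new
ys=np.arange(-110,40,6)
p=proj('scene',W([[XM-92,y,105] for y in ys]))
f=lambda im:[int(cv2.getRectSubPix(im.astype(np.uint8),(3,3),(float(u),float(v))).mean()) for u,v in p]
print(ys.tolist());print(f(np.ascontiguousarray(b)));print(f(a))
p=proj('scene',W([[XM-50,y,107] for y in ys]));print(f(np.ascontiguousarray(b)));print(f(a))
E
```

```text
ft_force: [-0.2, -0.4, 0.2]
ft_force: [-0.2, -2.6, -0.1]
ft_force: [-1.4, -3.4, 0.8]
t 7.92 tcp_sh [ 65.5 -64.5  64.5] toolx [-1. -0.  0.] tooly [-0.     1.    -0.001] toolz [-0.    -0.001 -1.   ] F_sh [-1.1 -3.5  0.8] T [-0.67  0.14  0.01] w 0.1 q6 -1.42
[-110, -104, -98, -92, -86, -80, -74, -68, -62, -56, -50, -44, -38, -32, -26, -20, -14, -8, -2, 4, 10, 16, 22, 28, 34]
[129, 119, 108, 105, 109, 111, 111, 122, 130, 136, 144, 148, 150, 149, 151, 152, 147, 143, 145, 149, 148, 143, 142, 145, 143]
[175, 142, 137, 136, 132, 130, 111, 91, 99, 115, 129, 134, 144, 146, 148, 148, 135, 129, 133, 143, 147, 141, 139, 143, 142]
[130, 119, 101, 76, 58, 54, 53, 51, 41, 35, 41, 52, 56, 56, 55, 54, 54, 55, 55, 54, 67, 116, 160, 182, 188]
[120, 64, 46, 44, 43, 41, 39, 38, 37, 36, 38, 38, 34, 33, 40, 46, 47, 46, 45, 43, 56, 107, 151, 176, 185]
```

Now −3.5 N along y: the bar is moving. Continuing slowly and watching for the rise when it goes snug.

```bash
python3 -m crank '[[[0,0,0,0,0.9,0,0],[0,0,0,0,1.8,0,0],[0,0,0,0,2.7,0,0],[0,0,0,0,3.5,0,0],[0,0,0,0,4.2,0,0]]]' |grep ft_f;  python3 -m crank '[[[0,0,0,0,0.6,0,0],[0,0,0,0,1.1,0,0]]]' |grep ft_f; python3 -m crank '[[[0,0,0,0,0.4,0,0],[0,0,0,0,0.6,0,0]]]' |grep ft_f; python3 -m crank '[[[0,0,0,0,0.2,0,0],[0,0,0,0,0.2,0,0]]]' |grep ft_f; python3 -c "
from h import *; st()"
```

```text
ft_force: [0.2, -3.0, 1.3]
ft_force: [-0.7, -3.0, 0.3]
ft_force: [-1.0, -4.1, 1.3]
ft_force: [-1.2, -1.6, 1.5]
t 9.35 tcp_sh [65.4 -3.3 64.5] toolx [-1. -0.  0.] tooly [-0.  1.  0.] toolz [-0.  0. -1.] F_sh [-1.1 -1.7  1.5] T [-0.51  0.25  0.01] w 0.7 q6 -1.33
```

```bash
python3 -m crank '[[[0,0,0,0,0.2,0,0],[0,0,0,0,0.3,0,0]]]' |grep ft_f;  python3 -m crank '[[[0,0,0,0,0.2,0,0],[0,0,0,0,0.2,0,0]]]' |grep ft_f; python3 -m crank '[[[0,0,0,0,0.15,0,0],[0,0,0,0,0.15,0,0]]]' |grep ft_f; python3 -c "
from h import *; st()
a=ctrl.read_camera('scene')[160:240,165:285]; cv2.imwrite('pics/s5.png',cv2.resize(a[:,:,::-1],None,fx=6.5,fy=6.5,interpolation=cv2.INTER_CUBIC))"
```

```text
ft_force: [-2.0, -4.5, 1.9]
ft_force: [-0.8, -3.4, 1.6]
ft_force: [-1.4, -3.3, 2.3]
t 10.1 tcp_sh [65.4  3.2 64.5] toolx [-1. -0.  0.] tooly [-0.  1.  0.] toolz [-0.  0. -1.] F_sh [-1.1 -3.4  2.3] T [-0.52  0.38 -0.05] w 0.4 q6 -1.32
```

View pics/s5.png

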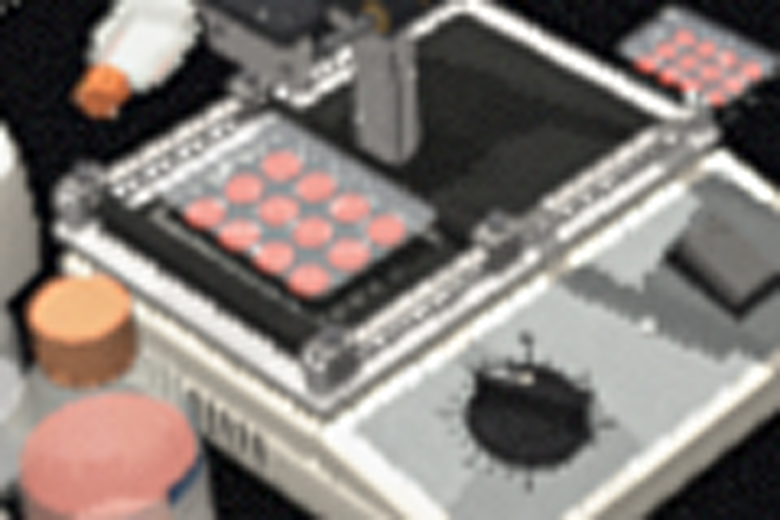

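The plate lies along the bar and is squaring up. The front block is at (500,232), and a small gap to the fixed bar remains. Pushing on.

```bash
python3 -c "
from h import *
W=lambda P:np.array(P,float)@Rz(A).T+[S[0],S[1],0]
for y in (0,10,20,25): print(y,((proj('scene',W([[XM-92,y,105],[XM-64,y+8,107],[XM+64,119,107],[XM-64,119,107]]))-[165,160])*6.5+2.75).round(0).tolist())"
python3 -m crank '[[[0,0,0,0,0.15,0,0],[0,0,0,0,0.3,0,0]]]' |grep ft_f;  python3 -m crank '[[[0,0,0,0,0.15,0,0],[0,0,0,0,0.15,0,0]]]' |grep ft_f; python3 -c "
from h import *; st()"
```

```text
0 [[516.0, 220.0], [465.0, 200.0], [131.0, 197.0], [302.0, 309.0]]
10 [[502.0, 229.0], [451.0, 210.0], [131.0, 197.0], [302.0, 309.0]]
20 [[488.0, 239.0], [437.0, 219.0], [131.0, 197.0], [302.0, 309.0]]
25 [[481.0, 244.0], [430.0, 224.0], [131.0, 197.0], [302.0, 309.0]]
ft_force: [-2.1, -3.7, 3.7]
ft_force: [-2.8, -2.6, 2.4]
t 10.65 tcp_sh [65.4  7.9 64.5] toolx [-1.    -0.001  0.   ] tooly [-0.001  1.     0.   ] toolz [-0.  0. -1.] F_sh [-2.6 -2.8  2.4] T [-0.55  0.41  0.02] w 0.6 q6 -1.31
```

Bar is about 8–9 mm ahead of the reported TCP, so about 9 mm remain.

```bash
python3 -m crank '[[[0,0,0,0,0.2,0,0],[0,0,0,0,0.4,0,0],[0,0,0,0,0.5,0,0]]]' |grep ft_f;  python3 -m crank '[[[0,0,0,0,0.15,0,0],[0,0,0,0,0.15,0,0]]]' |grep ft_f; python3 -m crank '[[[0,0,0,0,0.15,0,0],[0,0,0,0,0.15,0,0]]]' |grep ft_f; python3 -c "
from h import *; st()"
```

```text
ft_force: [-2.0, -3.3, 2.4]
ft_force: [-2.6, -4.9, 2.9]
ft_force: [-3.6, -6.8, 3.2]
t 11.53 tcp_sh [65.4 13.6 64.5] toolx [-1.    -0.001  0.   ] tooly [-0.001  1.    -0.003] toolz [-0.    -0.003 -1.   ] F_sh [-3.  -7.1  3.2] T [-1.43  0.51  0.02] w 0.6 q6 -1.3
```

```bash
python3 -m crank '[[[0,0,0,0,0.15,0,0],[0,0,0,0,0.15,0,0]]]' |grep ft_f; python3 - <<'E'
from h import *; st()
im=ctrl.read_camera('scene');cv2.imwrite('pics/s6.png',im[:,:,::-1])
old=cv2.imread('pics/s5.png')
W=lambda P:np.array(P,float)@Rz(A).T+[S[0],S[1],0]
ref=cv2.imread('pics/scene0.png')[:,:,::-1]
t=np.array(proj('scene',W([[XM-92,-75,105]]))[0]);  u0,v0=t.round().astype(int)
for nm,c in(('block',(u0,v0,7)),):
    T=ref[c[1]-c[2]:c[1]+c[2]+1,c[0]-c[2]:c[0]+c[2]+1]
    m=cv2.matchTemplate(im[170:235,200:270].copy(),T.copy(),cv2.TM_CCOEFF_NORMED);_,s,_,l=cv2.minMaxLoc(m)
    d=np.array([200+l[0]+c[2],170+l[1]+c[2]])-[u0,v0]; print(nm,s,d)
for y in(15,20,25,30):print(y,proj('scene',W([[XM-92,y,105]]))[0]-t)
b=cv2.resize(im[160:240,165:285,::-1],None,fx=6.5,fy=6.5,interpolation=cv2.INTER_CUBIC);cv2.imwrite('pics/s6c.png',b)
E
```

```text
ft_force: [-2.8, -9.5, 3.3]
t 11.78 tcp_sh [65.4 13.5 64.5] toolx [-1.    -0.001  0.001] tooly [-0.001  1.    -0.006] toolz [-0.001 -0.006 -1.   ] F_sh [-1.9 -9.7  3.3] T [-1.93  0.56 -0.  ] w 0.2 q6 -1.3
block 0.6853294968605042 [-21  15]
15 [-18.78179759  12.79104481]
20 [-19.86799187  13.53078017]
25 [-20.95888191  14.27371349]
30 [-22.05449822  15.01986557]
```

View pics/s6c.png

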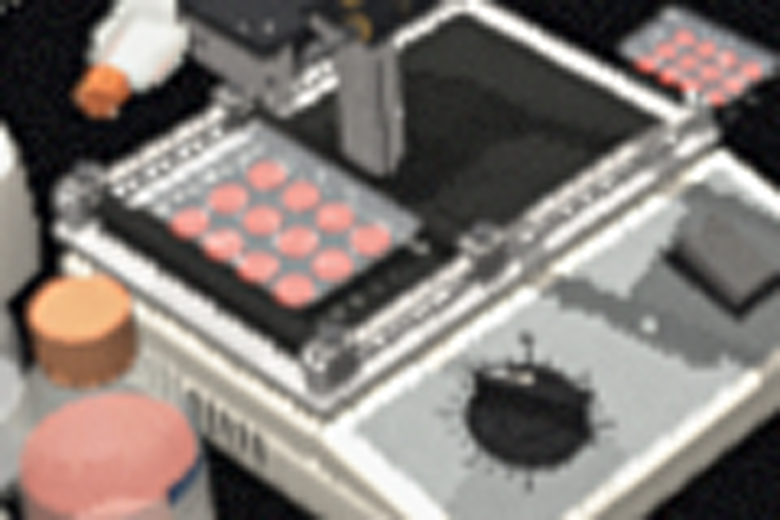

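Snug: the force rises against a hard stop, the block is at (484,240) so the bar axis is at y about 24–25 mm, and the plate is square along the bar. I'll back off, lift, then tilt the tool to the dial's axis and open to half.

```bash
python3 -m crank '[[[0,0,0,0,-1.5,0,0],[0,0,0,0,-3,0,0],[0,0,0,0,-3,-6,0],[0,0,0,0,-3,-12,50],[0,0,0,0,-3,-14,50]]]' |grep ft_f; python3 -m crank '[[[0,-6,0,5,2.5,0,50],[0,-12,0,10,5,0,50],[0,-12,0,13,7,0,50],[0,-12,0,15,8,0,50],[0,-12,0,15,8,0,50]]]' |grep ft_f; python3 -m crank '[[[0,0,-10,0,0,0,50],[0,0,-20,0,0,0,50],[0,0,-30,0,0,0,50],[0,0,-34,0,0,0,50],[0,0,-34,0,0,0,50]]]' |grep ft_f; python3 - <<'E'
from h import *; l,M=st()
n=np.array([-np.sin(.21),0,np.cos(.21)])
dc=np.array([XP,66,57.5])+8*n
print((M.T@(dc+(8-26+50)*n-l)/10).round(2),(M.T@(dc+(8-26)*n-l)/10).round(2))
E
```

```text
ft_force: [0.6, 0.9, 0.0]
ft_force: [1.1, 0.3, -0.7]
ft_force: [1.2, -0.2, -0.0]
t 13.7 tcp_sh [-83.1  66.6 204.3] toolx [-0.812 -0.558 -0.173] tooly [-0.545  0.83  -0.116] toolz [ 0.208  0.    -0.978] F_sh [ 1.2 -0.1 -0. ] T [ 0.03  0.14 -0.03] w 47.3 q6 -1.62
[ 3.32  2.16 10.17] [ 3.32  2.16 15.17]
```

```bash
python3 -m crank '[[[0,0,0,3.3,2.1,4,50],[0,0,0,3.3,2.1,9,50],[0,0,0,3.3,2.1,11,50],[0,0,0,3.3,2.1,11,50]]]' |grep ft_f; python3 -m crank '[[[0,0,0,0,0,1,50],[0,0,0,0,0,1.8,50],[0,0,0,0,0,1.8,50]]]' |grep ft_f; python3 - <<'E'
from h import *; l,M=st()
im=ctrl.read_camera('scene');cv2.imwrite('pics/s7.png',im[:,:,::-1])
a=ctrl.read_camera('top');cv2.imwrite('pics/t7.png',a[:,:,::-1])
E
python3 -m crank '[[[0,0,0,0,0,1.2,50],[0,0,0,0,0,1.2,50]]]' |grep ft_f;  python3 -m crank '[[[0,0,0,0,0,0.6,50],[0,0,0,0,0,0.6,50]]]' |grep ft_f; python3 -c "
from h import *;st()"
```

```text
ft_force: [0.9, 0.3, 1.1]
ft_force: [0.2, -0.6, -0.5]
t 14.57 tcp_sh [-96.2  65.8  71. ] toolx [-0.811 -0.559 -0.172] tooly [-0.547  0.829 -0.116] toolz [ 0.208  0.    -0.978] F_sh [ 0.2 -0.6 -0.5] T [0.08 0.12 0.07] w 47.2 q6 -1.57
ft_force: [-0.4, 0.1, 0.9]
ft_force: [0.2, -0.6, -0.1]
t 15.18 tcp_sh [-92.7  65.8  53. ] toolx [-0.811 -0.56  -0.171] tooly [-0.547  0.829 -0.116] toolz [ 0.207 -0.    -0.978] F_sh [ 0.3 -0.6 -0.1] T [ 0.08  0.13 -0.04] w 46.9 q6 -1.56
```

```bash
python3 -m crank '[[[0,0,0,0,0,0.6,50],[0,0,0,0,0,0.8,35],[0,0,0,0,0,0.8,35],[0,0,0,0,0,0.8,27],[0,0,0,0,0,0.8,27]]]' |grep -E "ft_f|gripper"; python3 -c "
from h import *;l,M=st();s=ctrl.sense();print('F tool',(M.T@Rz(-A)@s['ft_force']).round(1))"; python3 -m crank '[[[0,0,0,0,0,0,22],[0,0,0,0,0,0,22]]]' |grep -E "ft_f|gripper"; python3 -m crank '[[[0,0,0,0,0,0,18],[0,0,0,0,0,0,18]]]' |grep -E "ft_f|gripper";  python3 -c "
from h import *;l,M=st();s=ctrl.sense();print('F tool',(M.T@Rz(-A)@s['ft_force']).round(1))"
```

```text
ft_force: [0.1, 1.5, -0.1]
gripper_width: 25.0
gripper_force: 0.0
t 15.8 tcp_sh [-90.6  66.   45.9] toolx [-0.811 -0.56  -0.173] tooly [-0.547  0.829 -0.116] toolz [ 0.208  0.    -0.978] F_sh [-0.1  1.5 -0.1] T [ 0.04  0.09 -0.02] w 25.0 q6 -1.56
F tool [-0.8  1.3  0.1]
ft_force: [-0.3, 0.5, 0.2]
gripper_width: 20.8
gripper_force: 0.0
ft_force: [0.5, -0.9, 0.1]
gripper_width: 16.6
gripper_force: 0.3
t 16.3 tcp_sh [-90.7  65.8  45.8] toolx [-0.811 -0.56  -0.172] tooly [-0.547  0.829 -0.116] toolz [ 0.208  0.    -0.978] F_sh [ 0.6 -0.8  0.1] T [-0.03  0.05 -0.03] w 16.6 q6 -1.56
F tool [-0.1 -1.  -0. ]
```

```bash
python3 -m crank '[[[0,0,0,0,0,0,14],[0,0,0,0,0,0,10],[0,0,0,0,0,0,10]]]' |grep -E "ft_f|gripper"; python3 -c "
from h import *;l,M=st();s=ctrl.sense();print('F tool',(M.T@Rz(-A)@s['ft_force']).round(1))"
```

```text
ft_force: [3.0, -5.3, -0.0]
gripper_width: 12.1
gripper_force: 29.8
t 16.68 tcp_sh [-89.8  64.5  46. ] toolx [-0.81  -0.561 -0.172] tooly [-0.548  0.828 -0.119] toolz [ 0.209 -0.002 -0.978] F_sh [ 3.4 -5.  -0. ] T [-0.88 -0.32 -0.15] w 12.1 q6 -1.56
F tool [-0.  -6.   0.8]
```

The wing is gripped (12 mm, force 30 N) only about 2 mm off centre, with the dial at about 1.76 rad. I'll relieve that and turn clockwise 79°.

```bash
python3 -m crank '[[[0,0,0,0,-0.2,0,10],[0,0,10,0,-0.2,0,10],[0,0,20,0,-0.2,0,10],[0,0,20,0,-0.2,0,10]]]' |grep -E "ft_f|gripper";  python3 -c "
from h import *
l,M=st();s=ctrl.sense();print('F tool',(M.T@Rz(-A)@s['ft_force']).round(1),'dial',np.pi*.75-(np.arctan2(M[1,1],M[0,1]/.978)-np.pi/2))"
```

```text
ft_force: [-0.5, 0.9, -0.1]
gripper_width: 12.4
gripper_force: 29.8
t 17.18 tcp_sh [-89.8  64.7  46. ] toolx [-0.949 -0.244 -0.202] tooly [-0.239  0.97  -0.05 ] toolz [ 0.208  0.001 -0.978] F_sh [-0.6  0.8 -0.1] T [ 0.17  0.18 -0.04] w 12.4 q6 -1.22
F tool [ 0.4  0.9 -0.1] dial 2.1096942776952554
```

```bash
python3 -m crank '[[[0,0,10,0,0,0,10],[0,0,20,0,0,0,10],[0,0,30,0,0,0,10],[0,0,30,0,0,0,10]]]' |grep -E "ft_f|gripper_f"; python3 -m crank '[[[0,0,10,0,0,0,10],[0,0,20,0,0,0,10],[0,0,29,0,0,0,10],[0,0,29,0,0,0,10],[0,0,29,0,0,0,10]]]' |grep -E "ft_f|gripper_f"; cat >> h.py <<'E'
def fd():
    l,M=st();s=ctrl.sense();print('F tool',(M.T@Rz(-A)@s['ft_force']).round(1),'dial',np.pi*.75-(np.arctan2(M[1,1],M[0,1]/.978)-np.pi/2))
E
python3 -c "
from h import *
fd()"
```

```text
ft_force: [-0.4, 1.7, -0.2]
gripper_force: 29.8
ft_force: [0.3, 4.7, -1.1]
gripper_force: 29.8
t 18.3 tcp_sh [-89.6  65.2  46. ] toolx [-0.694  0.704 -0.147] tooly [0.689 0.71  0.148] toolz [ 0.208  0.002 -0.978] F_sh [-0.1  4.7 -1.1] T [0.93 0.24 0.17] w 12.1 q6 -0.19
F tool [3.5 3.1 1.1] dial 3.1377017510906873
```

The dial reads about 3.138 by the tool's yaw. Relieve, release, lift clear, un-tilt and check it with the top camera from above the switch.

```bash
python3 -m crank '[[[0,0,0,0,0.1,0,10],[0,0,0,0,0.1,0,30],[0,0,0,0,0.1,0,32],[0,0,0,0,0.1,-4,32],[0,0,0,0,0.1,-10,32]]]' |grep -E "ft_f|gripper_f"; python3 -m crank '[[[0,0,-10,0,0,0,0],[0,0,-20,0,0,0,0],[0,0,-30,0,0,0,0],[0,0,-40,0,0,0,0],[0,0,-45,0,0,0,0]]]' |grep ft_f;  python3 -m crank '[[[0,6,0,0,-5,0,0],[0,12,0,0,-10,0,0],[0,12,0,0,-14.5,0,0],[0,12,0,0,-14.5,0,0]]]' |grep ft_f; python3 - <<'E'
from h import *; l,M=st()
a=ctrl.read_camera('top');cv2.imwrite('pics/t8.png',a[:,:,::-1])
im=ctrl.read_camera('scene');cv2.imwrite('pics/s8.png',im[:,:,::-1])
# sample index ring in the panel frame: brightness vs dial angle, on skirt/wing at radius 26..31 (before/after)
n=np.array([-np.sin(.21),0,np.cos(.21)]);u=np.array([np.cos(.21),0,np.sin(.21)]);v=np.array([0,1.,0]);c=np.array([XP,66,57.5])
th=np.arange(1.2,3.9,.1)
for nm,cam,files,h in(('top','top',('top0','t8'),30),('scene','scene',('scene0','s8'),30),('topskirt','top',('top0','t8'),8)):
  for f in files:
    g=cv2.imread(f'pics/{f}.png',0).astype(np.float32); out=[]
    for t in th:
        b=np.pi*.75-t
        P=[c+h*n+r*(np.cos(b)*u+np.sin(b)*v) for r in (12,16,20,24,28)]
        q=proj(cam,np.array(P)@Rz(A).T+[S[0],S[1],0]).astype(np.float32)
        out.append(int(cv2.remap(g,q[:,:1],q[:,1:],cv2.INTER_LINEAR).mean()))
    print(nm,f,dict(zip(th.round(1).tolist(),out)))
print((M.T@(np.array([XP+16,-80,120-27])-l)/10).round(2))
E
```

```text
ft_force: [0.4, 0.5, -0.0]
gripper_force: 0.0
ft_force: [0.3, 1.1, -0.2]
ft_force: [-0.1, 1.0, -0.1]
t 20.05 tcp_sh [-109.6  -83.2  143.7] toolx [-1.     0.004  0.001] tooly [ 0.004  1.    -0.002] toolz [-0.001 -0.002 -1.   ] F_sh [-0.2  0.9 -0.1] T [-0.01  0.04 -0.04] w 0.6 q6 -1.4
top top0 {1.2: 67, 1.3: 64, 1.4: 62, 1.5: 66, 1.6: 83, 1.7: 113, 1.8: 141, 1.9: 126, 2.0: 96, 2.1: 69, 2.2: 51, 2.3: 48, 2.4: 46, 2.5: 49, 2.6: 52, 2.7: 54, 2.8: 56, 2.9: 56, 3.0: 55, 3.1: 55, 3.2: 55, 3.3: 55, 3.4: 54, 3.5: 53, 3.6: 54, 3.7: 54, 3.8: 53}
top t8 {1.2: 69, 1.3: 68, 1.4: 66, 1.5: 61, 1.6: 61, 1.7: 60, 1.8: 59, 1.9: 60, 2.0: 60, 2.1: 60, 2.2: 59, 2.3: 57, 2.4: 56, 2.5: 55, 2.6: 55, 2.7: 56, 2.8: 61, 2.9: 76, 3.0: 101, 3.1: 129, 3.2: 138, 3.3: 112, 3.4: 74, 3.5: 50, 3.6: 45, 3.7: 46, 3.8: 47}
scene scene0 {1.2: 34, 1.3: 45, 1.4: 61, 1.5: 76, 1.6: 94, 1.7: 117, 1.8: 132, 1.9: 138, 2.0: 144, 2.1: 150, 2.2: 154, 2.3: 157, 2.4: 163, 2.5: 170, 2.6: 176, 2.7: 182, 2.8: 179, 2.9: 163, 3.0: 137, 3.1: 129, 3.2: 162, 3.3: 182, 3.4: 184, 3.5: 180, 3.6: 173, 3.7: 170, 3.8: 170}
scene s8 {1.2: 47, 1.3: 55, 1.4: 68, 1.5: 80, 1.6: 91, 1.7: 103, 1.8: 118, 1.9: 133, 2.0: 142, 2.1: 147, 2.2: 151, 2.3: 154, 2.4: 159, 2.5: 166, 2.6: 166, 2.7: 161, 2.8: 139, 2.9: 107, 3.0: 97, 3.1: 126, 3.2: 168, 3.3: 166, 3.4: 125, 3.5: 122, 3.6: 133, 3.7: 147, 3.8: 150}
topskirt top0 {1.2: 69, 1.3: 77, 1.4: 94, 1.5: 114, 1.6: 130, 1.7: 125, 1.8: 96, 1.9: 67, 2.0: 50, 2.1: 45, 2.2: 46, 2.3: 50, 2.4: 54, 2.5: 57, 2.6: 58, 2.7: 58, 2.8: 59, 2.9: 58, 3.0: 59, 3.1: 59, 3.2: 61, 3.3: 58, 3.4: 60, 3.5: 58, 3.6: 57, 3.7: 56, 3.8: 57}
topskirt t8 {1.2: 63, 1.3: 61, 1.4: 61, 1.5: 63, 1.6: 62, 1.7: 62, 1.8: 62, 1.9: 64, 2.0: 64, 2.1: 62, 2.2: 60, 2.3: 58, 2.4: 58, 2.5: 59, 2.6: 58, 2.7: 58, 2.8: 63, 2.9: 74, 3.0: 93, 3.1: 115, 3.2: 130, 3.3: 119, 3.4: 93, 3.5: 67, 3.6: 52, 3.7: 48, 3.8: 49}
[-3.33  0.35  5.06]
```

The index line now peaks at about 3.17 rad in the picture. I'll check against the drawn target line itself, seen in the same frame.

```bash
python3 - <<'E'
from h import *
from scipy.optimize import minimize
n=np.array([-np.sin(.21),0,np.cos(.21)]);u=np.array([np.cos(.21),0,np.sin(.21)]);v=np.array([0,1.,0])
g=np.mean([cv2.imread(f'pics/{f}.png',0).astype(np.float32) for f in('t8',)],0)
def samp(c,h,rs,t):
    b=np.pi*.75-t
    q=proj('top',np.array([c+h*n+r*(np.cos(b)*u+np.sin(b)*v) for r in rs])@Rz(A).T+[S[0],S[1],0]).astype(np.float32)
    return cv2.remap(g,q[:,:1],q[:,1:],cv2.INTER_CUBIC).mean()
L=[k*np.pi/12 for k in range(0,19,3)]
# centre: dark skirt disc out to 29 mm, light ring at 33 mm
def cost(d): c=np.array([XP+d[0],66+d[1],57.5]);return np.mean([samp(c,7,[25,27,28],t)-samp(c,3,[33,34],t) for t in np.arange(0,6.28,.13) if abs(t-3.14)>.3])
r=minimize(cost,[0,0],method='Nelder-Mead',options=dict(xatol=.1,fatol=.05,initial_simplex=[[0,0],[3,0],[0,3]]));print('centre shift',r.x,r.fun)
c=np.array([XP+r.x[0],66+r.x[1],57.5]);T=np.arange(2.7,3.6,.04)
for nm,h,rs,sg in(('idx wing',30,[14,18,22,26],1),('idx wing h22',22,[14,18,22,26],1),('line',0,[37,40,43,46],-1),('tri',0,[43,45,47],-1)):
    y=np.array([sg*samp(c,h,rs,t) for t in T]);m=abs(T-T[y.argmax()])<.28;w=y-y[m].min();w=w*m;w=np.clip(w-.3*w.max(),0,None);print(nm,T[y.argmax()].round(2),((w*T).sum()/w.sum()).round(3))
E
```

```text
Traceback (most recent call last):
  File "h.py", line 6, in proj
    c=ctrl.camera_params(n);K=np.array([[c['fx'],0,c['cx']],[0,c['fy'],c['cy']],[0,0,1]])
ValueError: time passes only in moves, steps and waits
```

```bash
sed -i 's/^def proj/import functools\ncp=functools.lru_cache(None)(lambda n: ctrl.camera_params(n))\ndef proj/; s/c=ctrl.camera_params(n);K/c=cp(n);K/' h.py; python3 - <<'E'
from h import *
from scipy.optimize import minimize
n=np.array([-np.sin(.21),0,np.cos(.21)]);u=np.array([np.cos(.21),0,np.sin(.21)]);v=np.array([0,1.,0])
g=cv2.imread('pics/t8.png',0).astype(np.float32)
def samp(c,h,rs,t):
    b=np.pi*.75-t
    q=proj('top',np.array([c+h*n+r*(np.cos(b)*u+np.sin(b)*v) for r in rs])@Rz(A).T+[S[0],S[1],0]).astype(np.float32)
    return cv2.remap(g,q[:,:1],q[:,1:],cv2.INTER_CUBIC).mean()
def cost(d): c=np.array([XP+d[0],66+d[1],57.5]);return np.mean([samp(c,7,[25,27,28],t)-samp(c,3,[33,34],t) for t in np.arange(0,6.28,.13) if abs(t-3.14)>.3])
r=minimize(cost,[0,0],method='Nelder-Mead',options=dict(xatol=.1,fatol=.05,initial_simplex=[[0,0],[3,0],[0,3]]));print('centre shift',r.x,r.fun)
c=np.array([XP+r.x[0],66+r.x[1],57.5]);T=np.arange(2.7,3.6,.04)
for nm,h,rs,sg in(('idx wing',30,[14,18,22,26],1),('idx wing h22',22,[14,18,22,26],1),('line',0,[37,40,43,46],-1),('tri',0,[43,45,47],-1)):
    y=np.array([sg*samp(c,h,rs,t) for t in T]);m=abs(T-T[y.argmax()])<.28;w=y-y[m].min();w=w*m;w=np.clip(w-.3*w.max(),0,None);print(nm,T[y.argmax()].round(2),((w*T).sum()/w.sum()).round(3))
E
```

```text
centre shift [-0.04037189  0.44157171] -111.54292297363281
idx wing 3.18 3.182
idx wing h22 3.22 3.197
line 3.58 3.514
tri 3.38 3.422
```

```bash
python3 - <<'E'
from h import *
n=np.array([-np.sin(.21),0,np.cos(.21)]);u=np.array([np.cos(.21),0,np.sin(.21)]);v=np.array([0,1.,0])
c=np.array([XP,66.4,57.5])
for f in('top0','t7','t8'):
  g=cv2.imread(f'pics/{f}.png',0).astype(np.float32)
  def samp(h,rs,t):
    b=np.pi*.75-t
    q=proj('top',np.array([c+h*n+r*(np.cos(b)*u+np.sin(b)*v) for r in rs])@Rz(A).T+[S[0],S[1],0]).astype(np.float32)
    return cv2.remap(g,q[:,:1],q[:,1:],cv2.INTER_CUBIC).mean()
  for rs in([36,38,40],[42,44,46]): print(f,rs,[(round(t,2),int(samp(0,rs,t))) for t in np.arange(2.84,3.5,.06)])
  print(f,'up line',[(round(t,2),int(samp(0,[38,40,42],t))) for t in np.arange(2.1,2.65,.06)])
print('A check: opp line 0.785 / other long lines')
E
```

```text
top0 [36, 38, 40] [(np.float64(2.84), 218), (np.float64(2.9), 217), (np.float64(2.96), 219), (np.float64(3.02), 217), (np.float64(3.08), 200), (np.float64(3.14), 176), (np.float64(3.2), 182), (np.float64(3.26), 209), (np.float64(3.32), 219), (np.float64(3.38), 217), (np.float64(3.44), 212), (np.float64(3.5), 210)]
top0 [42, 44, 46] [(np.float64(2.84), 226), (np.float64(2.9), 226), (np.float64(2.96), 227), (np.float64(3.02), 225), (np.float64(3.08), 202), (np.float64(3.14), 173), (np.float64(3.2), 180), (np.float64(3.26), 213), (np.float64(3.32), 224), (np.float64(3.38), 223), (np.float64(3.44), 221), (np.float64(3.5), 220)]
top0 up line [(np.float64(2.1), 222), (np.float64(2.16), 224), (np.float64(2.22), 225), (np.float64(2.28), 199), (np.float64(2.34), 180), (np.float64(2.4), 200), (np.float64(2.46), 218), (np.float64(2.52), 222), (np.float64(2.58), 216), (np.float64(2.64), 211)]
t7 [36, 38, 40] [(np.float64(2.84), 97), (np.float64(2.9), 94), (np.float64(2.96), 95), (np.float64(3.02), 95), (np.float64(3.08), 93), (np.float64(3.14), 93), (np.float64(3.2), 93), (np.float64(3.26), 93),
[... 888 characters left out ...]
3.32), 190), (np.float64(3.38), 168), (np.float64(3.44), 142), (np.float64(3.5), 122)]
t8 [42, 44, 46] [(np.float64(2.84), 232), (np.float64(2.9), 232), (np.float64(2.96), 232), (np.float64(3.02), 232), (np.float64(3.08), 211), (np.float64(3.14), 172), (np.float64(3.2), 147), (np.float64(3.26), 133), (np.float64(3.32), 106), (np.float64(3.38), 92), (np.float64(3.44), 91), (np.float64(3.5), 92)]
t8 up line [(np.float64(2.1), 229), (np.float64(2.16), 230), (np.float64(2.22), 232), (np.float64(2.28), 206), (np.float64(2.34), 187), (np.float64(2.4), 209), (np.float64(2.46), 226), (np.float64(2.52), 229), (np.float64(2.58), 224), (np.float64(2.64), 219)]
A check: opp line 0.785 / other long lines
```

The target line appears at 3.165 in this frame (2.345 for the uphill line), so the index at 3.16–3.18 is within 0.02 rad of it. The dial is set. Now I move over the switch's far half and lower.

```bash
python3 -m crank '[[[0,0,0,-3.4,0.4,0,0],[0,0,0,-3.4,0.4,4,0],[0,0,0,-3.4,0.4,8,0],[0,0,0,-3.4,0.4,8.5,0],[0,0,0,-3.4,0.4,8.5,0]]]' |grep ft_f; python3 -c "
from h import *;st()"; python3 -m crank '[[[0,0,0,0,0,0.6,0],[0,0,0,0,0,1,0],[0,0,0,0,0,1,0]]]' |grep ft_f;  python3 -m crank '[[[0,0,0,0,0,0.3,0],[0,0,0,0,0,0.3,0]]]' |grep ft_f; python3 -c "
from h import *;st()"
```

```text
ft_force: [0.4, 1.3, 0.4]
t 20.77 tcp_sh [-75.3 -75.1  59.5] toolx [-1.    -0.002 -0.001] tooly [-0.002  1.     0.   ] toolz [ 0.001  0.    -1.   ] F_sh [0.3 1.4 0.4] T [-0.01 -0.03  0.02] w 0.3 q6 -1.4
ft_force: [0.0, 0.0, -0.2]
ft_force: [-0.6, -0.4, 0.2]
t 21.4 tcp_sh [-75.8 -76.1  45.8] toolx [-1. -0.  0.] tooly [-0.  1.  0.] toolz [-0.  0. -1.] F_sh [-0.6 -0.5  0.2] T [0.05 0.05 0.02] w 0.2 q6 -1.4
```

```bash
for k in 1; do python3 -m crank '[[[0,0,0,0,-0.3,0.2,0],[0,0,0,0,-0.3,0.2,0]]]' |grep ft_f; python3 -m crank '[[[0,0,0,0,0,0.2,0],[0,0,0,0,0,0.2,0]]]' |grep ft_f; python3 -m crank '[[[0,0,0,0,0,0.2,0],[0,0,0,0,0,0.2,0]]]' |grep ft_f;python3 -m crank '[[[0,0,0,0,0,0.2,0],[0,0,0,0,0,0.2,0]]]' |grep ft_f; done; python3 -c "
from h import *;st()"
```

```text
ft_force: [0.2, 0.7, 1.2]
ft_force: [1.9, 0.7, 3.6]
ft_force: [1.7, 0.3, 2.3]
ft_force: [1.7, -0.1, 2.9]
t 22.4 tcp_sh [-76.  -79.1  37.6] toolx [-1.    -0.     0.001] tooly [-0.  1. -0.] toolz [-0.001 -0.    -1.   ] F_sh [1.7 0.1 2.9] T [-0.03 -0.38 -0.03] w 0.9 q6 -1.41
```

Contact at about 42 mm reported; the paddle is moving under about 3 N. Pressing on until it bottoms.

```bash
python3 -m crank '[[[0,0,0,0,0,0.2,0],[0,0,0,0,0,0.2,0]]]' |grep ft_f; python3 -m crank '[[[0,0,0,0,0,0.2,0],[0,0,0,0,0,0.2,0]]]' |grep ft_f;python3 -m crank '[[[0,0,0,0,0,0.2,0],[0,0,0,0,0,0.2,0]]]' |grep ft_f; python3 -c "
from h import *;st()"
```

```text
ft_force: [-1.4, -0.6, 13.8]
ft_force: [-4.7, -0.9, 26.8]
ft_force: [-6.7, -1.6, 37.1]
t 23.15 tcp_sh [-75.6 -79.1  36.9] toolx [-1.    -0.001 -0.002] tooly [-0.001  1.    -0.   ] toolz [ 0.002 -0.    -1.   ] F_sh [-6.5 -2.2 37.1] T [-0.26  1.51  0.02] w 0.2 q6 -1.41
```

Bottomed at 36.9 mm with 37 N. One more press 5 mm nearer the axis makes sure it was the paddle that stopped, not the frame.

```bash
python3 -m crank '[[[0,0,0,0,0,-1,0],[0,0,0,0.5,0,-1,0],[0,0,0,0.5,0,-0.6,0],[0,0,0,0.5,0,-0.4,0],[0,0,0,0.5,0,-0.4,0]]]' |grep -E "ft_f|pos"; python3 -m crank '[[[0,0,0,0,0,0.1,0],[0,0,0,0,0,0.1,0]]]' |grep -E "ft_f|pos"; python3 -m crank '[[[0,0,0,0,0,0.15,0],[0,0,0,0,0,0.15,0]]]' |grep -E "ft_f|pos"; python3 -c "
from h import *;st()"; python3 -m crank '[[[0,0,0,0,0,-4,0],[0,0,0,0,0,-9,0],[0,0,0,3,0,-14,0],[0,0,0,8,0,-14,0],[0,0,0,12,-3,-14,0]]]' |grep ft_f; python3 -m crank '[[[0,0,0,5,-4,0,0],[0,0,0,8,-8,0,0],[0,0,0,8,-8,0,0]]]' |grep -E "time|ft_f"; python3 - <<'E'
from h import *
st()
for k in('scene','top'): cv2.imwrite(f'pics/{k}9.png',ctrl.read_camera(k)[:,:,::-1])
g0=cv2.imread('pics/s6.png',0).astype(int);g1=cv2.imread('pics/scene9.png',0).astype(int)
W=lambda P:np.array(P,float)@Rz(A).T+[S[0],S[1],0]
q=proj('scene',W([[XP+d,-80,61+.2*d] for d in(-18,-10,0,10,18)])).round().astype(int)
print([(g0[v-1:v+2,u-1:u+2].mean().round(),g1[v-1:v+2,u-1:u+2].mean().round()) for u,v in q])
b=cv2.imread('pics/top9.png',0);m=[int(b[v,u]) for u,v in proj('top',W([[XM,y,100] for y in range(-20,130,6)])).round().astype(int)];print('top profile along y at mat mid',m)
E
```

```text
position: [492.8, 106.2, 37.3]
ft_force: [-6.6, -0.7, 21.2]
position: [492.9, 106.2, 37.2]
ft_force: [-8.4, -0.4, 26.6]
position: [493.0, 106.2, 37.0]
ft_force: [-9.0, -0.8, 37.4]
t 24.27 tcp_sh [-82.5 -79.1  37. ] toolx [-1.    -0.001  0.002] tooly [-0.001  1.    -0.   ] toolz [-0.002 -0.    -1.   ] F_sh [-8.9 -1.7 37.4] T [-0.16  2.12  0.  ] w 0.8 q6 -1.4
ft_force: [-0.3, -1.3, 0.3]
time: 25.28
ft_force: [0.6, -0.2, 0.1]
t 25.27 tcp_sh [-283.6 -190.6  172.2] toolx [-1.     0.005  0.003] tooly [ 0.005  1.    -0.   ] toolz [-0.003 -0.    -1.   ] F_sh [ 0.6 -0.1  0.1] T [ 0.04 -0.05 -0.01] w 0.6 q6 -1.67
[(np.float64(87.0), np.float64(73.0)), (np.float64(118.0), np.float64(157.0)), (np.float64(107.0), np.float64(138.0)), (np.float64(105.0), np.float64(160.0)), (np.float64(92.0), np.float64(150.0))]
top profile along y at mat mid [44, 45, 45, 44, 45, 46, 41, 36, 44, 70, 158, 192, 187, 171, 179, 177, 180, 173, 175, 171, 193, 193, 167, 135, 41]
```

Both presses bottomed at the same height, so the paddle is flat and fully on. The top profile puts the plate at y of about 34–118 mm between the bars. Handing in.

```bash
python3 -c "
from bench import ctrl; print(ctrl.job_done())"
```

```text
the job is handed in; nothing more can be done
None
```

I handed the job in at about 25 s of the 61 s: the plate is clamped snug and square, the dial is within about 0.02 rad of the triangle line, and the switch was then pressed fully down; I don't have the judge's result.

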